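Load the drilling jig, set its anti-spin leg and hold it

ROBOT

A 6-joint arm with a two-finger parallel gripper is mounted at the origin on the work surface. World frame = base frame: x ahead of the robot, y to its left, z up, the work surface at z = 0. Lengths are in m, angles in rad, forces in N, time in s.
With the tool pointing down it reaches from about 0.325 to 1 m from the base axis. Payload 5.1 kg.
Tool frame: the origin (TCP) lies on the centre line of the jaws, within the pads' length; the fingertips stand 25 mm ahead of it and the grasp point (between the pads) lies 6 mm ahead of it; z points along the fingers, y is the line along which they close (so a half turn about z gives the same grasp; the last joint's range is limited). The gripper opens to 85 mm and grips with 20 to 120 N. Pads are 22 mm wide; open, the fingers measure 114 mm over their backs; the gripper's body (76 mm by 85 mm) begins 54 mm behind the grasp point. The pads swing forward as they close: fully open they stand 13 mm farther back than shut.
Start: joints at [1.167, 0.124, 1.65, -0, 1.367, -0.083], TCP at [0.205, 0.617, 0.256] pointing down, gripper open.
Joint ranges: [-2.61, 2.61], [-1.02, 2.33], [0.03, 2.71], [-1.35, 4.49], [0.32, 2.68], [-2.91, 2.91]. Speed limits (rad/s): [2.57, 2.57, 3.14, 3.14, 3.14, 3.14].

INTERFACE

Orientations are given as a rotation vector (axis times angle).
In Python, from rig import monitor, cams, ticket gives the robot as it stands. The module is installed in compiled form; this text tells all that it offers.
- The arm moves only by the tool servo_tool, never from a script. Its argument "increments" is one flat list of numbers, 7 for each row, row after row: the shift along the tool's x, y, z in mm, then the turn, a rotation vector about the tool's x, y, z in rad, then the closure, from -1 (fully open) to 1 (shut), so that 0 is half open. In form: [dx, dy, dz, wx, wy, wz, jaw, dx, dy, dz, wx, wy, wz, jaw, ...]. A call has 1 to 5 rows; each row is the pose to reach, as a shift and turn from the pose commanded when the call began, along the tool's axes at that moment; what a row does not reach only later rows make up. A row lasts 1/12 s, in which the tool goes at most 41.7 mm and 7.16 degrees, less where a joint would pass 70% of its speed; a pose out of reach is approached as far as the arm can. A call with a gripper value outside its range is refused whole. The fingers move at their own pace and stop on an object; "squeeze" is the grip in N (left out, the last holds). Time passes only in rows, so rows that repeat a pose let the fingers close. It gives the time, the measured TCP pose, the force, the opening and the grip force at its end, in the units of the state.
- monitor.sense(): the state, without advancing time (a new reading comes with each control period).
- cams.grab_frame(name): name is "side" or "top" or "wrist"; returns the picture (480x640x3 uint8, blue, green, red); there is no depth.
- cams.camera_info(name): a dict with "fovy" (degrees; the focal length in pixels is half the picture's height over the tangent of half this angle, whatever the lens; pixels are square), "cx", "cy" (the principal point, pixels), "k1" (the pictures are not rectified: a ray, as slopes to the right and down, at radius r is drawn at 1 + k1 r^2 times it, then the intrinsics apply), "position" and "attitude" of the camera in the world; the wrist camera has in their place "mount" (4x4, takes a point from camera to tool coordinates, whose origin is the TCP and whose axes are the flange's). Camera axes: x right, y up, looking along -z (the intrinsics and any distortion apply to the point x, -y, -z); pixel columns grow to the right and rows downward; lengths in m; the calibration is good to about 2 mm. A picture is of the moment at which its call begins: read the wrist's pose just before it. camera_info takes no time and is no camera call.
- ticket.job_done(): hands the job in; it is judged then, once.
Trained networks look in the newest picture that a camera, given by its name, has taken for a name from the list of things; names that differ only in an ending like _2 or _b are one class to them, and where a whole thing is asked for, a point or a joint stands for the part that bears it (a point fixed in the world has none). Each returns a list of dicts, best first, with "p" (0 to 1); they miss things now and then, are a little off and sometimes report something else, mostly with a low value. They report only what shows in the picture. A call takes as long as a camera call. They do not tell look-alikes from the thing itself.
- cams.cut_out(label, camera): "pixels" (480x640 bool, what is visible of it) and "bbox" ([left, top, width, height] as shares, 0 to 1, of the picture: columns of its width, rows of its height, round what is visible of it).
- cams.pinpoint(label, camera): "centre" ([row, column] as shares, 0 to 1, of the picture: columns of its width, rows of its height: a listed point, or the origin of a listed thing).
The state is a dict: "clock": time; "joint_positions": joint angles; "joint_velocities": joint speeds; "joint_torque": joint torques, N m; "ee_pos": TCP position; "tcp_rot": TCP orientation; "ft_force": force on the tool from outside, world axes, zero at the start; "torque": the same for the moment, N m; "width": finger opening in m; "gripper_force": force on a finger pad.
Only numpy, scipy, OpenCV 4.12 (cv2) and the standard library are available. Lean on these libraries where they do the work, as an engineer would, in place of code of your own. Each camera call takes 0.05 s, during which the arm holds its last target. There are 200 camera calls.

TASK

Stand the two loose brass hex standoffs upright in the two empty cells of the drilling jig, one per cell, leaving the third where it already stands. Then take the green knob of the cam lever, draw the spring-loaded anti-spin leg out until its yellow index lines up with the red mark, and with the leg held there swing the lever fully closed (straight along the leg), not closing it before the leg is at the mark. Finish still gripping the green knob with the leg at the mark and the lever closed, because the spring pulls the leg back if you let go; leave the other things on the table alone.

Things in the scene. Friction and masses are not known exactly. Their poses are not given: they have to be found in the camera images.
- standoff_a: Loose brass hex standoff standing upright on the table: hexagonal bar 22 mm across flats (25.4 mm across corners), 65 mm tall, about 0.2 kg. Origin at the centre of its underside, z up along the bar; its own x axis is square to one pair of flats (flats repeat every 60 degrees).
- standoff_b: Second loose brass hex standoff on the table, same as standoff_a.
- standoff_c: Third standoff, the same size, already standing in one of the three cells of the jig; leave it there.
- dot_a: White paint dot, 16 mm across, in the centre of the floor of one empty cell of the jig. Origin at the floor's centre. The cells are 34 x 34 mm inside, in one row of three at 38 mm pitch along the jig's y, floor 16 mm above the table, outer walls 4 mm thick with the rim 40 mm above the table, dividers 4 mm thick and slightly lower.
- dot_b: White paint dot in the other empty cell, same as dot_a. Either standoff may go into either cell.
- jig: Fixed drilling jig: grey metal base 170 mm (x) by 250 mm (y), 12 mm thick, origin at the centre of its underside, z up, turned by its yaw. The blue nest of three cells is centred at jig x = -45 mm, y = 0. The steel channel of the sliding leg runs along the jig's y at x = +45 mm, its rails 24 mm above the table. The leg slides along the jig's +y to lengthen.
- leg (a joint): Extension of the leg in m, 0 = fully in (start), up to 0.12, growing as it moves to the jig's +y. A spring pulls it in, about 1.2 N at 0 and 3 N at 0.09, against 0.6 N of friction, so it slides back to 0 when let go. The leg is a dark steel bar with a black rubber foot at its +y end; it carries the lever's pivot, which lies at jig x = 45 mm, y = -60 mm + extension.
- leg_index (a point): Tip of the yellow index tab on the leg (5 mm wide along jig y, 20 mm long), lying on the steel rail nearer the nest (jig x = 25 mm), 35 mm behind the pivot (jig y = -95 mm + extension). It must come level, along the jig's y, with the red mark.
- mark: Red mark, a fixed bar 14 mm (along jig x) by 5 mm, on the steel rail nearer the nest (jig x = 19 mm), beside the ruler ticks; origin at its centre, underside on the rail (24 mm above the table); axes parallel to the jig's. It calls for an extension between 0.045 and 0.09 m.
- lever (a joint): Angle of the cam lever in rad: 0 = closed, at its stop, lever along the leg pointing to the jig's +y; grows as it opens, turning towards the jig's +x (1.25 at most; starts 0.8 to 1.1). About 0.12 N m of friction, no spring. Knob centre in the jig frame: x = 45 mm + 70 mm * sin(angle), y = -60 mm + extension + 70 mm * cos(angle).
- grip_knob: Upright green round knob on the free end of the steel cam lever, 70 mm from the pivot: 18 mm in diameter, 45 mm tall, origin at the centre of its underside (38 mm above the table, on the lever's end; top 83 mm above the table). It does not spin on the lever. The gripper can turn about it.
- bit_case: Green plastic drill-bit case 100 x 160 x 45 mm, origin under its centre. Leave alone.
- step_block_a: Steel step block with four steps, 70 x 30 x 48 mm, origin under its centre. Leave alone.
- step_block_b: Second steel step block, the same size. Leave alone.
- pusher: Wooden pusher block 150 x 70 mm with a handle, 70 mm tall overall, origin under its centre. Leave alone.
- oil_bottle: Closed yellow bottle, 60 mm across, 150 mm tall, origin under its centre. Leave alone.
- chip_brush: Small bench brush lying on the table. Leave alone.
Mind the look-alikes: they are no part of the job. Leave any orange or white look-alike of the standoff_a alone.

How it is judged:
By the outcome, as a careful person would: the job done as asked, in the order asked, and still so for the second after the job is handed in, while the arm keeps its last pose, push and grip.
It also fails if it takes over 61 s, if anything falls off the work surface, if the arm or the gripper's body presses on something with over 40 N, if the wrist force passes 120 N, or if a joint passes its speed limit or range.

## Working session

There is one attempt and no reset: what is moved stays moved. The work goes in short steps, Python scripts to look and compute and a tool call to move; the robot and the scene stay as the last step left them, time stands still between calls to the robot, and variables do not carry over. Pictures are saved under pics/ and viewed, at most 10 in all, crops included, and the job is handed in when it is done.

Besides the shell and the picture viewer there is one more tool, called by a JSON object that holds its "op" and its "data". servo_tool: Moves the arm, as the interface text tells. Its arguments: {"type":"object","properties":{"increments":{"type":"array","items":{"type":"number"}},"squeeze":{"type":"number"}},"required":["increments"]}

```bash
mkdir -p pics; ls
cat > h.py <<'E'
from rig import monitor, cams, ticket
import numpy as np, cv2
from scipy.spatial.transform import Rotation as R
def rays(name,px,state=None):
    """px Nx2 (col,row) -> origin, unit-less dirs in world"""
    i=cams.camera_info(name); f=240/np.tan(np.radians(i["fovy"])/2)
    px=np.atleast_2d(px).astype(float)
    K=np.array([[f,0,i["cx"]],[0,f,i["cy"]],[0,0,1]])
    d=np.array([i["k1"],0,0,0,0.])
    u=cv2.undistortPointsIter(px[:,None],K,d,None,None,(3,50,1e-9))[:,0] if hasattr(cv2,'undistortPointsIter') else cv2.undistortPoints(px[:,None],K,d)[:,0]
    v=np.c_[u[:,0],-u[:,1],-np.ones(len(u))]
    T=pose(name,state)
    return T[:3,3],v@T[:3,:3].T
def pose(name,state=None):
    i=cams.camera_info(name)
    if "mount" in i:
        s=state or monitor.sense(); T=np.eye(4); T[:3,:3]=R.from_rotvec(s["tcp_rot"]).as_matrix(); T[:3,3]=s["ee_pos"]
        return T@np.array(i["mount"])
    T=np.eye(4); a=np.array(i["attitude"]); T[:3,:3]=a if a.shape==(3,3) else R.from_rotvec(a).as_matrix(); T[:3,3]=i["position"]; return T
def at_z(name,px,z,state=None):
    o,d=rays(name,px,state); return o+d*((z-o[2])/d[:,2])[:,None]
def proj(name,P,state=None):
    i=cams.camera_info(name); f=240/np.tan(np.radians(i["fovy"])/2)
    T=pose(name,state); q=(np.atleast_2d(P)-T[:3,3])@T[:3,:3]
    a=np.c_[q[:,0]/-q[:,2],-q[:,1]/-q[:,2]]; r2=(a**2).sum(1,keepdims=True); a=a*(1+i["k1"]*r2)
    return a*f+[i["cx"],i["cy"]]
E
python3 - <<'E'
from h import *
for n in ("top","side","wrist"):
    print(cams.camera_info(n)); im=cams.grab_frame(n); cv2.imwrite(f"pics/{n}0.png",im)
s=monitor.sense(); print(s)
for n in ("top","side"):
  for l in ("standoff_a","dot_a","jig","leg_index","mark","grip_knob"):
    r=cams.pinpoint(l,n); print(n,l,[(round(x["p"],2),round(x["centre"][1]*640,1),round(x["centre"][0]*480,1)) for x in r])
E
```

```text
pics
{'fovy': 52.81940805269096, 'cx': 325.0013399010669, 'cy': 238.95686367667838, 'k1': -0.08724048622192027, 'position': array([ 0.27926473, -0.04821473,  1.28441529]), 'attitude': array([ 0.18053013, -0.16961591, -1.55707071])}
{'fovy': 44.6492697281455, 'cx': 320.01626787124496, 'cy': 246.20070022766362, 'k1': -0.004171518231104063, 'position': array([-0.37043506,  0.99672809,  0.97172738]), 'attitude': array([ 0.44424321, -1.18634412, -2.19174876])}
{'fovy': 64.187119230474, 'cx': 323.1268927138797, 'cy': 236.63497846402325, 'k1': -0.002511141896789275, 'mount': array([[-4.49757427e-05,  9.55648263e-01,  2.94510433e-01,
         7.49966489e-02],
       [ 9.99999960e-01,  1.25318532e-04, -2.53928852e-04,
        -3.32511957e-05],
       [-2.79574281e-04,  2.94510410e-01, -9.55648230e-01,
        -1.19369111e-01],
       [ 0.00000000e+00,  0.00000000e+00,  0.00000000e+00,
         1.00000000e+00]])}
{'clock': 0.15, 'joint_positions': array([ 1.16737424e+00,  1.24367379e-01,  1.65136527e+00, -2.58533336e-05,
        1.36752489e+00, -8.26012525e-02]), 'joint_velocities': array([ 0.
[... 437 characters left out ...]
01145693, -0.05272352]), 'gripper_force': 0.0, 'width': 0.08534638055696349}
top standoff_a [(0.66, 396.7, 271.6), (0.65, 173.2, 277.1), (0.62, 214.2, 271.5), (0.57, 316.4, 267.8), (0.49, 298.9, 217.0), (0.45, 190.7, 280.1), (0.43, 188.5, 308.5)]
top dot_a [(0.49, 300.7, 272.2), (0.48, 290.3, 273.9)]
top jig [(0.79, 300.4, 253.1)]
top leg_index [(0.73, 333.9, 242.2)]
top mark [(0.62, 486.6, 227.1)]
top grip_knob [(0.57, 300.5, 217.4)]
side standoff_a [(0.65, 368.8, 246.4), (0.63, 269.1, 362.2), (0.62, 240.9, 349.5), (0.49, 323.9, 275.8), (0.47, 251.9, 329.6)]
side dot_a []
side jig [(0.62, 300.8, 282.8)]
side leg_index [(0.62, 312.0, 255.6)]
side mark [(0.53, 303.1, 283.6)]
side grip_knob []
```

View pics/top0.png

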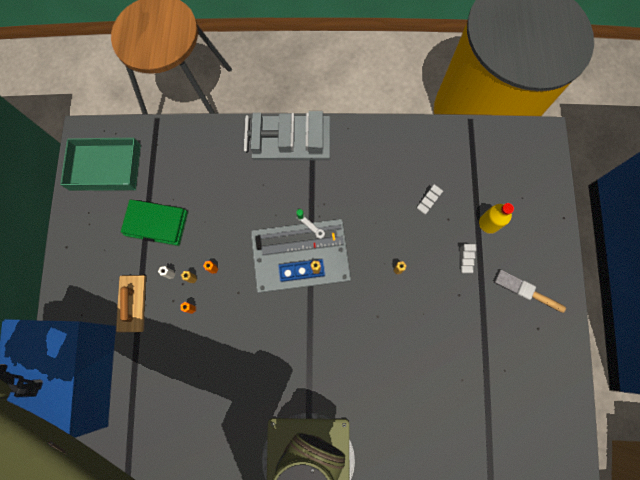

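View pics/side0.png

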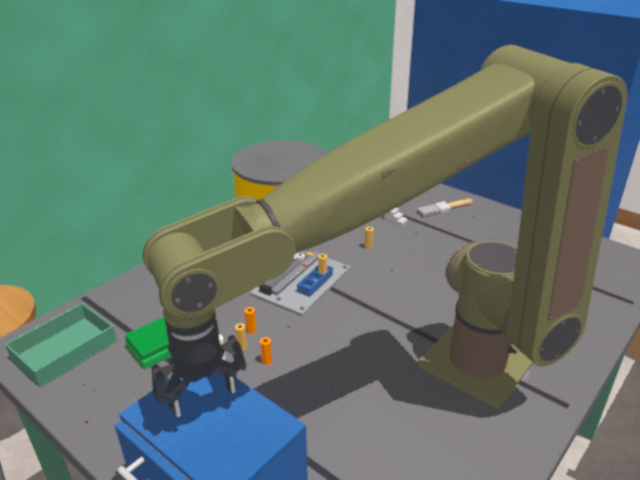

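The top view shows brass standoffs at about (187,275), (400,267) and (316,266, in the jig). The look-alikes are orange at (210,266) and (188,307), and white at (166,271). The two loose brass ones fit the description. The empty cells are at (287,272) and (304,270), the knob at (300,214). I'll confirm in one crop.

Run:
```python
from h import *
im=cv2.imread("pics/top0.png")
cv2.imwrite("pics/crop.png",cv2.resize(im[195:320,150:416],None,fx=3,fy=3,interpolation=cv2.INTER_CUBIC))
for px,z,n in (((187,274),.065,'A'),((400,266),.065,'B'),((316,266),.081,'C'),((287,272.5),.016,'d1'),((304.5,270),.016,'d2'),((300,214),.083,'knob'),((315,245.5),.024,'mark'),((333.5,237),.024,'idx'),((320,234),.04,'pivot'),((210,266),.065,'o1'),((188,307),.0,'o2'),((166,271),.065,'w')): print(n,at_z("top",px,z)[0].round(4))
s=at_z("top",[(252,235),(343,221),(351,279),(257,291)],.012);print(s.round(3))
```

```text
A [0.4616 0.3153 0.065 ]
B [ 0.4862 -0.2311  0.065 ]
C [ 0.4823 -0.0166  0.081 ]
d1 [0.4753 0.0619 0.016 ]
d2 [0.4823 0.0155 0.016 ]
knob [0.6176 0.0262 0.083 ]
mark [ 0.5473 -0.0118  0.024 ]
idx [ 0.5708 -0.0611  0.024 ]
pivot [ 0.5751 -0.0251  0.04  ]
o1 [0.4829 0.2566 0.065 ]
o2 [0.3824 0.3261 0.    ]
w [0.4688 0.3709 0.065 ]
[[ 0.578  0.16   0.012]
 [ 0.618 -0.087  0.012]
 [ 0.46  -0.108  0.012]
 [ 0.426  0.141  0.012]]
```

View pics/crop.png

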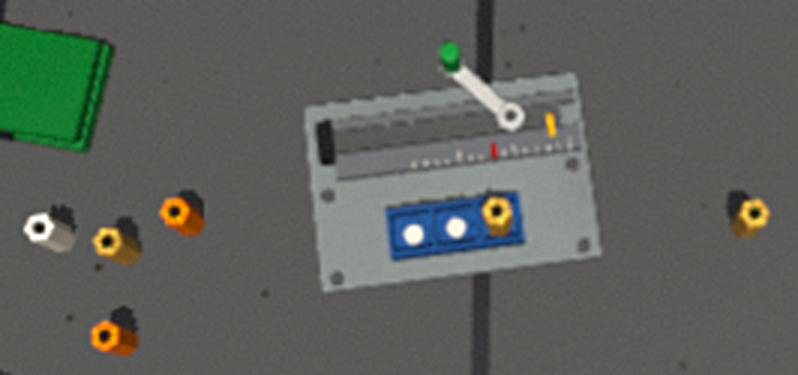

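The crop confirms it: the brass pieces are at (186,275) and (401,266), and the neighbours of the left one are orange or white. Next I'll write a planning helper and move over standoff A with the closing line along jig x.

```bash
cat >> h.py <<'E'
def plan(targets):
    """targets: list of (x,y,z,yaw of tool y in deg); prints tool-axis shifts (mm) and turn per call"""
    s=monitor.sense(); p=s["ee_pos"]; M=R.from_rotvec(s["tcp_rot"]).as_matrix()
    print("t %.2f"%s["clock"],"pos",p.round(4),"yaw %.2f"%np.degrees(np.arctan2(M[1,1],M[0,1])),"w %.4f"%s["width"])
    for x,y,z,yaw in targets:
        c,n=np.cos(np.radians(yaw)),np.sin(np.radians(yaw))
        N=np.array([[-n,c,0],[c,n,0],[0,0,-1.]])  .copy(); N=np.column_stack([[-n,c,0],[c,n,0],[0,0,-1.]])
        d=M.T@(np.array([x,y,z])-p)*1000; w=R.from_matrix(M.T@N).as_rotvec()
        print(d.round(1),w.round(3)); p=np.array([x,y,z]); M=N
E
python3 - <<'E'
from h import *
plan([(.34,.46,.22,39),(.4616,.3153,.20,7)])
E
```

```text
t 0.75 pos [0.205  0.6168 0.2564] yaw 71.62 w 0.0852
[-177.6 -106.3   36.4] [0.    0.    0.569]
[-189.     3.4   20. ] [0.    0.    0.559]
```

{"op": "servo_tool", "data": {"increments": [-177.6,-106.3,36.4,0,0,0.569,0,-177.6,-106.3,36.4,0,0,0.569,0,-177.6,-106.3,36.4,0,0,0.569,0,-177.6,-106.3,36.4,0,0,0.569,0,-177.6,-106.3,36.4,0,0,0.569,0], "squeeze": 50}}

```text
clock: 1.17
ee_pos: [0.3396, 0.4599, 0.2201]
tcp_rot: [1.358, 2.832, 0.001]
ft_force: [0.4, 0.7, 0.3]
width: 0.0426
gripper_force: 0.0
```

{"op": "servo_tool", "data": {"increments": [-189,3.4,20,0,0,0.559,0,-189,3.4,20,0,0,0.559,0,-189,3.4,20,0,0,0.559,0,-189,3.4,20,0,0,0.559,0,-189,3.4,20,0,0,0.559,0]}}

```text
clock: 1.58
ee_pos: [0.4624, 0.3135, 0.2]
tcp_rot: [2.09, 2.344, -0.0]
ft_force: [-0.7, -0.4, 0.1]
width: 0.0428
gripper_force: 0.0
```

{"op": "servo_tool", "data": {"increments": [0,0,0,0,0,0,0,0,0,0,0,0,0,0]}}

```text
clock: 1.75
ee_pos: [0.4611, 0.3156, 0.2001]
tcp_rot: [-2.084, -2.35, 0.0]
ft_force: [-0.4, 1.0, -0.1]
width: 0.0427
gripper_force: 0.0
```

Run:
```python
from h import *
plan([(.4616,.3153,.20,7)])
s=monitor.sense();im=cams.grab_frame("wrist");cv2.imwrite("pics/wA.png",im)
for x in cams.cut_out("standoff_a","wrist"):
    r,c=np.nonzero(x["pixels"]); print(round(x["p"],2),c.min(),c.max(),r.min(),r.max())
print(proj("wrist",[(.4616,.3153,.065),(.4616,.3153,0)],s))
```

```text
t 1.75 pos [0.4611 0.3156 0.2001] yaw 6.87 w 0.0427
[-0.4  0.4  0.1] [-0.    -0.    -0.002]
0.89 331 366 119 158
0.61 185 240 187 235
0.6 304 338 194 245
0.58 331 361 261 320
[[323.60707282 232.63055813]
 [323.56438384 211.0451233 ]]
```

View pics/wA.png

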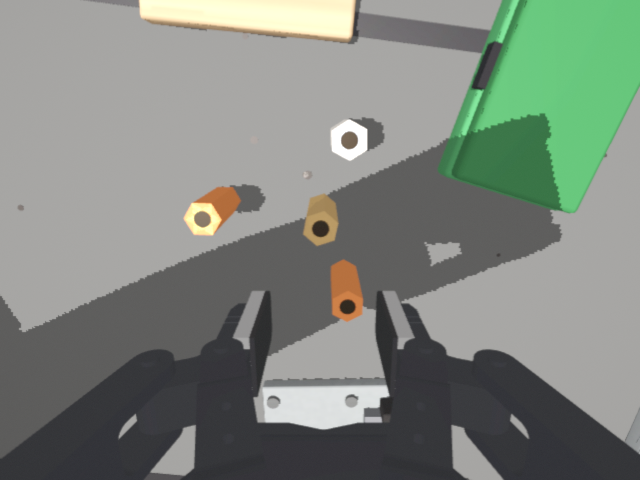

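The brass piece shows its top face at (320,229). White is at (349,140), orange at (203,218) and (347,306). I'll fit its prism silhouette for pose and flat angle.

```bash
cat >> h.py <<'E'
def fit_hex(cam,state,mask,xy0,z0=0.):
    """best x,y,theta (deg, mod 60, normal of a flat) of the 65 mm hex bar for a silhouette mask (4x supersampled)"""
    from scipy.optimize import minimize
    mk=cv2.resize(mask.astype(np.uint8),None,fx=4,fy=4,interpolation=cv2.INTER_NEAREST).astype(bool)
    def cost(q):
        a=np.radians(q[2]+30+60*np.arange(6)); r=.0127
        c=np.c_[q[0]/1e3+r*np.cos(a),q[1]/1e3+r*np.sin(a)]
        P=np.r_[np.c_[c,np.full(6,z0)],np.c_[c,np.full(6,z0+.065)]]
        px=proj(cam,P,state); m=np.zeros(mk.shape,np.uint8)
        cv2.fillConvexPoly(m,cv2.convexHull(np.round((px*4+1.5)*16).astype(np.int32)),1,shift=4)
        m=m>0; return 1-(m&mk).sum()/(m|mk).sum()
    best=[minimize(cost,[xy0[0]*1e3,xy0[1]*1e3,t],method="Nelder-Mead",options=dict(initial_simplex=[[xy0[0]*1e3+a,xy0[1]*1e3+b,t+c] for a,b,c in((0,0,0),(4,0,0),(0,4,0),(0,0,8))])) for t in range(-30,30,10)]
    return sorted([(round(b.fun,3),(b.x+[0,0,0]).round(2)) for b in best],key=lambda b:b[0])
E
python3 - <<'E'
from h import *
im=cv2.imread("pics/wA.png"); s=monitor.sense()
h=cv2.cvtColor(im,cv2.COLOR_BGR2HSV)
roi=h[185:255,295:345]; m=(h[...,1]>70); 
l,lab,st,_=cv2.connectedComponentsWithStats(m.astype(np.uint8)); k=lab[240,321]; mk=lab==k
mk=cv2.morphologyEx(mk.astype(np.uint8),cv2.MORPH_CLOSE,np.ones((3,3))); 
cs,_=cv2.findContours(mk,0,2); mk=cv2.drawContours(np.zeros_like(mk),cs,-1,1,-1)
print(k,st[k])
for b in fit_hex("wrist",s,mk>0,(.4616,.3175)): print(b)
for x in cams.cut_out("standoff_a","wrist"):
    if x["pixels"][240,321]:
        for b in fit_hex("wrist",s,x["pixels"],(.4616,.3175))[:3]: print("net",b)
E
```

```text
6 [ 303  194   36   52 1386]
(np.float64(0.029), array([458.07, 319.42,  -5.34]))
(np.float64(0.029), array([458.11, 319.45,  -5.08]))
(np.float64(0.029), array([458.09, 319.41,  -5.2 ]))
(np.float64(0.029), array([458.1 , 319.43,  -5.22]))
(np.float64(0.029), array([458.09, 319.41,  -5.18]))
(np.float64(0.102), array([459.13, 319.55,  18.43]))
net (np.float64(0.032), array([458.24, 319.51,  -5.51]))
net (np.float64(0.032), array([458.26, 319.6 ,  -4.93]))
net (np.float64(0.033), array([458.27, 319.61,  -5.94]))
```

Run:
```python
from h import *
plan([(.4581,.3194,.11,-5.2),(.4581,.3194,.054,-5.2)])
```

```text
t 1.90 pos [0.46   0.3174 0.2005] yaw 7.09 w 0.0428
[ 2.2 -1.6 90.5] [ 0.    -0.     0.214]
[ 0.  0. 56.] [0. 0. 0.]
```

{"op": "servo_tool", "data": {"increments": [0,0,0,0,0,0,0,0,0,0,0,0,0,0]}}

```text
clock: 2.07
ee_pos: [0.4599, 0.3176, 0.2004]
tcp_rot: [2.079, 2.355, 0.001]
ft_force: [-0.2, -0.1, 0.3]
width: 0.0427
gripper_force: 0.0
```

```bash
cat >> h.py <<'E'
def brass_mask(im,px,sat=70):
    h=cv2.cvtColor(im,cv2.COLOR_BGR2HSV); m=(h[...,1]>sat).astype(np.uint8)
    _,lab=cv2.connectedComponents(m); y,x=np.nonzero(lab); i=np.argmin((x-px[0])**2+(y-px[1])**2)
    m=(lab==lab[y[i],x[i]]).astype(np.uint8); m=cv2.morphologyEx(m,cv2.MORPH_CLOSE,np.ones((3,3)))
    cs,_=cv2.findContours(m,0,2); return cv2.drawContours(np.zeros_like(m),cs,-1,1,-1)>0
E
python3 - <<'E'
from h import *
for i in range(3):
    s=monitor.sense(); im=cams.grab_frame("wrist"); print(s["clock"],s["ee_pos"].round(4),s["joint_velocities"].round(3))
    m=brass_mask(im,proj("wrist",(.459,.319,.04),s)[0]); print(m.sum(),fit_hex("wrist",s,m,(.459,.319))[0])
plan([(.4581,.3194,.11,-5.2)])
E
```

```text
2.0667 [0.4599 0.3176 0.2004] [-0.005  0.     0.     0.001 -0.002  0.   ]
1401 (np.float64(0.028), array([459.01, 318.01,  -6.59]))
2.1167 [0.4599 0.3175 0.2004] [-0.005 -0.    -0.    -0.002  0.001 -0.001]
1401 (np.float64(0.03), array([459.02, 318.01,  -5.86]))
2.1667 [0.46   0.3173 0.2004] [-0.006  0.003  0.001  0.    -0.001 -0.001]
1401 (np.float64(0.03), array([458.91, 317.98,  -6.36]))
t 2.22 pos [0.4601 0.3172 0.2003] yaw 7.06 w 0.0428
[ 2.4 -1.7 90.3] [ 0.    -0.     0.214]
```

{"op": "servo_tool", "data": {"increments": [2.4,-1.7,90,0,0,0.233,0,2.4,-1.7,90,0,0,0.233,0,2.4,-1.7,90,0,0,0.233,0,2.4,-1.7,90,0,0,0.233,0]}}

```text
clock: 2.55
ee_pos: [0.4558, 0.3176, 0.1065]
tcp_rot: [-2.336, -2.097, 0.013]
ft_force: [0.0, -0.5, 0.8]
width: 0.0428
gripper_force: 0.0
```

{"op": "servo_tool", "data": {"increments": [0,0,56,0,0,0,0,0,0,56,0,0,0,0,0,0,56,0,0,0,0]}}

```text
clock: 2.8
ee_pos: [0.4574, 0.3182, 0.0528]
tcp_rot: [-2.338, -2.097, 0.006]
ft_force: [-0.4, -0.9, -0.5]
width: 0.0429
gripper_force: 0.0
```

{"op": "servo_tool", "data": {"increments": [0,0,0,0,0,0,1,0,0,0,0,0,0,1,0,0,0,0,0,0,1,0,0,0,0,0,0,1,0,0,0,0,0,0,1]}}

```text
clock: 3.22
ee_pos: [0.4604, 0.3199, 0.0573]
tcp_rot: [2.34, 2.094, 0.008]
ft_force: [-0.4, 0.2, 7.3]
width: 0.0214
gripper_force: 51.2
```

Run:
```python
from h import *
plan([(.459,.318,.20,-6.3),(.475,.15,.20,7),(.49,-.03,.20,7)])
```

```text
t 3.22 pos [0.4604 0.3199 0.0573] yaw -6.34 w 0.0214
[  -1.6   -0.6 -142.8] [ 0.004 -0.003 -0.001]
[-165.2   34.3    0. ] [ 0.     0.    -0.232]
[-180.5   -7.     0. ] [0. 0. 0.]
```

{"op": "servo_tool", "data": {"increments": [0,0,-145,0,0,0,1,0,0,-145,0,0,0,1,0,0,-145,0,0,0,1,0,0,-145,0,0,0,1]}}

```text
clock: 3.55
ee_pos: [0.4604, 0.3198, 0.2058]
tcp_rot: [2.339, 2.094, 0.013]
ft_force: [1.3, 0.4, -2.1]
width: 0.0208
gripper_force: 50.3
```

{"op": "servo_tool", "data": {"increments": [-165,34,0,0,0,-0.232,1,-165,34,0,0,0,-0.232,1,-165,34,0,0,0,-0.232,1,-165,34,0,0,0,-0.232,1,-165,34,0,0,0,-0.232,1]}}

```text
clock: 3.97
ee_pos: [0.4739, 0.1461, 0.1993]
tcp_rot: [2.087, 2.346, -0.003]
ft_force: [0.8, 1.6, -2.7]
width: 0.0211
gripper_force: 50.2
```

{"op": "servo_tool", "data": {"increments": [-180,-7,0,0,0,0,1,-180,-7,0,0,0,0,1,-180,-7,0,0,0,0,1,-180,-7,0,0,0,0,1,-180,-7,0,0,0,0,1]}}

```text
clock: 4.38
ee_pos: [0.4886, -0.0327, 0.1996]
tcp_rot: [2.086, 2.347, -0.002]
ft_force: [0.5, -0.2, -2.0]
width: 0.0211
gripper_force: 50.1
```

{"op": "servo_tool", "data": {"increments": [0,0,0,0,0,0,1,0,0,0,0,0,0,1,0,0,0,0,0,0,1,0,0,0,0,0,0,1]}}

```text
clock: 4.72
ee_pos: [0.4886, -0.0273, 0.1991]
tcp_rot: [-2.081, -2.353, -0.0]
ft_force: [-0.0, 0.9, -2.3]
width: 0.0211
gripper_force: 50.2
```

Run:
```python
from h import *
s=monitor.sense();im=cams.grab_frame("wrist");cv2.imwrite("pics/wJ.png",im); np.savez("wJ.npz",ee_pos=s["ee_pos"],tcp_rot=s["tcp_rot"])
plan([(.49,-.03,.2,7)]); print(s["joint_velocities"].round(3))
for l in ("dot_a","mark","leg_index","grip_knob","standoff_c"):
    print(l,[(round(x["p"],2),round(x["centre"][1]*640,1),round(x["centre"][0]*480,1)) for x in cams.pinpoint(l,"wrist")])
```

```text
t 4.77 pos [ 0.4886 -0.0272  0.1991] yaw 7.05 w 0.0210
[-2.9  1.  -0.9] [-0.    -0.     0.001]
[ 0.007  0.001 -0.    -0.002 -0.001 -0.004]
dot_a [(0.87, 318.0, 99.1), (0.78, 322.0, 154.5)]
mark [(0.71, 402.5, 208.2)]
leg_index [(0.58, 409.9, 270.7)]
grip_knob [(0.92, 517.1, 171.1)]
standoff_c [(0.8, 299.0, 412.6), (0.64, 324.0, 276.5), (0.64, 324.0, 199.5)]
```

View pics/wJ.png

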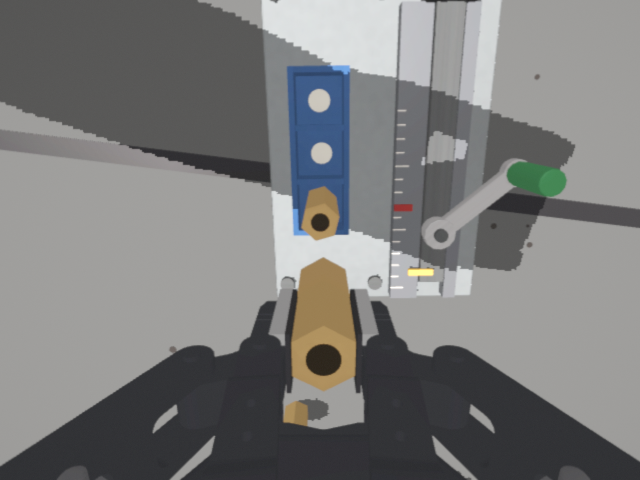

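The view shows the dots at (319,100) and (321,153), C at (320,220), the mark at (403,208), the index tip at (408,272) and the knob top at (550,182). I'll fit the jig pose from these.

```bash
cat > jig.py <<'E'
from h import *
from scipy.optimize import least_squares
def cen(m,near,r=30):
    n,lab,st,c=cv2.connectedComponentsWithStats(m.astype(np.uint8)); k=[i for i in range(1,n) if st[i,4]>20 and np.hypot(*(c[i]-near))<r]
    i=max(k,key=lambda i:st[i,4]); return c[i],st[i]
def fit(im,s,hints,ext=0.):
    h=cv2.cvtColor(im,cv2.COLOR_BGR2HSV); H,S,V=h[...,0],h[...,1],h[...,2]
    d1,_=cen((S<60)&(V>150),hints[0],14); d2,_=cen((S<60)&(V>150),hints[1],14)
    mk,a=cen(((H<8)|(H>172))&(S>120),hints[2]); ix,b=cen((H>20)&(H<35)&(S>120),hints[3])
    kn,c=cen((H>50)&(H<75)&(S>120),hints[4],60)
    print("px",d1,d2,mk,a[:4],ix,b[:4],kn,c[:4])
    W=lambda p,z:at_z("wrist",p,z,s)[0][:2]
    return W(d1,.016),W(d2,.016),W(mk,.0245),W(ix,.026)
E
python3 - <<'E'
from jig import *
z=np.load("wJ.npz"); s={k:z[k] for k in z}; im=cv2.imread("pics/wJ.png")
d1,d2,mk,ix=fit(im,s,[(319,100),(321,153),(403,208),(420,272),(535,178)])
print("world",d1,d2,mk,ix,"dot dist",np.linalg.norm(d1-d2))
C=fit_hex("wrist",s,brass_mask(im,(320,210)),(.482,-.017),.016)[0]; print("C",C)
c=C[1][:2]/1e3
def res(q):
    u=np.array([-np.sin(q[2]),np.cos(q[2])]);v=np.array([u[1],-u[0]]); J=lambda x,y:q[:2]+x*v+y*u
    return np.r_[J(-.045,.038)-d1,J(-.045,0)-d2,(J(-.045,-.038)-c)*.3,J(.019,q[3])-mk,(J(.035,-.095)-ix)*[.5,1]]*1e3
o=least_squares(res,[.53,.02,.12,-.04]); q=o.x; print("jig",q[:2],"yaw",np.degrees(q[2]),"mark y",q[3],"ext",q[3]+.095); print(o.fun.round(1))
np.save("jig.npy",q)
E
```

```text
px [318.75296912 100.01425178] [321.16666667 152.57526882] [402.75423729 207.20338983] [394 204  18   7] [420.   269.04] [408 269  25   2] [536.70807453 178.27717391] [508 163  57  33]
world [0.47461851 0.06022142] [0.48104922 0.02231172] [ 0.54968241 -0.01087598] [ 0.57288826 -0.05996525] dot dist 0.03845126667888697
C (np.float64(0.845), array([481.9 , -13.99, -28.74]))
jig [0.52484508 0.02896967] yaw 8.196294429794621 mark y -0.042979567143483326 ext 0.052020432856516675
[ 0.3 -0.1 -0.7  0.2  1.1 -0.3  0.1  0.   0.1 -0.1]
```

Run:
```python
from h import *
z=np.load("wJ.npz"); s={k:z[k] for k in z}
M=R.from_rotvec(s["tcp_rot"]).as_matrix()
for x in (-.004,-.002,0,.002): print(x,proj("wrist",[s["ee_pos"]+M@[x,0,zz] for zz in (-.009,-.006)],s).round(1).tolist())
im=cv2.imread("pics/wJ.png"); h=cv2.cvtColor(im,cv2.COLOR_BGR2HSV)
print("hole",[np.median(a) for a in np.nonzero(cv2.cvtColor(im,cv2.COLOR_BGR2GRAY)[335:385,300:350]<35)])
print("yellow",[ (a.min(),a.max(),a.mean()) for a in np.nonzero((h[260:285,400:440,0]>18)&(h[260:285,400:440,0]<35)&(h[260:285,400:440,1]>60))])
plan([(.481,.0225,.16,8.2),(.481,.0225,.0735,8.2)])
```

```text
-0.004 [[322.5, 364.7], [322.5, 359.4]]
-0.002 [[322.5, 359.6], [322.5, 354.3]]
0 [[322.5, 354.5], [322.5, 349.3]]
0.002 [[322.5, 349.2], [322.5, 344.2]]
hole [np.float64(nan), np.float64(nan)]
yellow [(np.int64(8), np.int64(15), np.float64(11.517073170731708)), (np.int64(8), np.int64(33), np.float64(20.4390243902439))]
t 5.02 pos [ 0.4888 -0.0279  0.1992] yaw 7.00 w 0.0211
[51.  -1.6 39.2] [-0.    -0.    -0.021]
[ 0.   0.  86.5] [0. 0. 0.]
  return _methods._mean(a, axis=axis, dtype=dtype,
  ret = ret.dtype.type(ret / rcount)
```

{"op": "servo_tool", "data": {"increments": [53.5,-2,39,0,0,-0.021,1,53.5,-2,39,0,0,-0.021,1,53.5,-2,39,0,0,-0.021,1,53.5,-2,39,0,0,-0.021,1,53.5,-2,39,0,0,-0.021,1]}}

```text
clock: 5.43
ee_pos: [0.4808, 0.0243, 0.1608]
tcp_rot: [2.057, 2.373, 0.001]
ft_force: [0.7, -0.3, -2.1]
width: 0.0213
gripper_force: 50.1
```

{"op": "servo_tool", "data": {"increments": [0,0,30,0,0,0,1,0,0,30,0,0,0,1,0,0,30,0,0,0,1,0,0,30,0,0,0,1]}}

```text
clock: 5.77
ee_pos: [0.4811, 0.0238, 0.1315]
tcp_rot: [2.058, 2.372, 0.001]
ft_force: [-0.2, -1.1, -1.6]
width: 0.0208
gripper_force: 50.0
```

Run:
```python
from h import *
plan([(.4807,.0243,.0745,8.2)])
```

```text
t 5.77 pos [0.4811 0.0238 0.1315] yaw 8.09 w 0.0208
[ 0.5 -0.5 57. ] [ 0.002  0.    -0.002]
```

Good. Descend 57, watch force.

{"op": "servo_tool", "data": {"increments": [0.5,-0.5,38,0,0,0,1,0.5,-0.5,52,0,0,0,1,0.5,-0.5,55,0,0,0,1,0.5,-0.5,58,0,0,0,1,0.5,-0.5,58,0,0,0,1]}}

```text
clock: 6.18
ee_pos: [0.4882, 0.0239, 0.0892]
tcp_rot: [2.052, 2.366, 0.01]
ft_force: [-30.9, -0.1, 73.7]
width: 0.0211
gripper_force: 68.2
```

{"op": "servo_tool", "data": {"increments": [0,0,-60,0,0,0,1,0,0,-60,0,0,0,1,0,0,-60,0,0,0,1,0,0,-60,0,0,0,1]}}

```text
clock: 6.52
ee_pos: [0.4816, 0.0245, 0.135]
tcp_rot: [2.056, 2.37, 0.006]
ft_force: [-0.8, -0.0, -3.7]
width: 0.021
gripper_force: 58.7
```

Run:
```python
from h import *
s=monitor.sense();print(s);im=cams.grab_frame("wrist");cv2.imwrite("pics/w2.png",im)
o=cams.grab_frame("side");cv2.imwrite("pics/s2.png",np.hstack([im[40:440,120:520],cv2.resize(o[200:320,250:370],(400,400),interpolation=cv2.INTER_CUBIC)]))
```

```text
{'clock': 6.5167, 'joint_positions': array([-6.05953460e-02, -1.47738449e-01,  2.13205687e+00, -4.35238991e-05,
        1.15145440e+00, -2.02236859e-01]), 'joint_velocities': array([-0.00031782,  0.04384823,  0.06390813,  0.00149823,  0.00366349,
       -0.00087019]), 'joint_torque': array([ 1.82179967e-02, -2.98024249e+01, -3.69422507e+01, -1.51808643e-03,
       -6.19979622e-02, -5.65230202e-04]), 'ee_pos': array([0.48161424, 0.02446923, 0.13498359]), 'tcp_rot': array([2.05561348, 2.36957267, 0.00550365]), 'ft_force': array([-0.77741978, -0.03222941, -3.70635779]), 'torque': array([ 0.04711892,  0.00014553, -0.00604706]), 'gripper_force': 58.74911199789494, 'width': 0.021027892085219244}
```

View pics/s2.png

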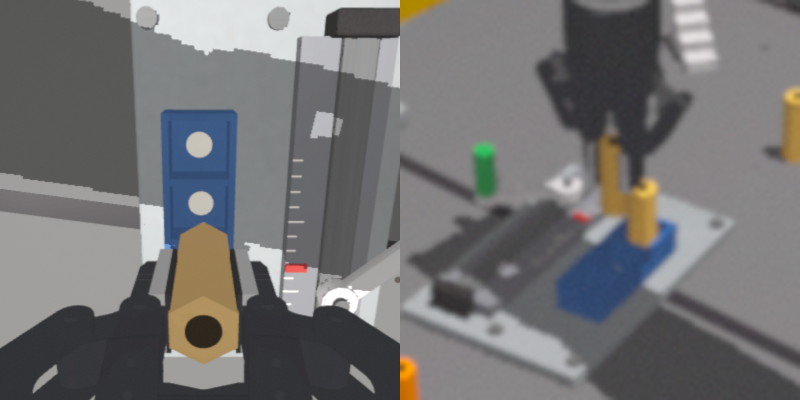

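Run:
```python
from jig import *
s=monitor.sense(); print(s["clock"]); im=cams.grab_frame("wrist")
h=cv2.cvtColor(im,cv2.COLOR_BGR2HSV); w=(h[...,1]<60)&(h[...,2]>150)
for hint in ((319,185),(321,243)):
    c,st=cen(w,hint,14); print(c,st,at_z("wrist",c,.016,s))
b=(h[...,0]>100)&(h[...,0]<125)&(h[...,1]>120); c,st=cen(b,(320,200),60); print("nest px",c,st)
print("top-left/right rim world",at_z("wrist",[(282,150),(357,150)],.04,s))
M=R.from_rotvec(s["tcp_rot"]).as_matrix(); print(M.round(3).tolist())
def hexpx(x,y,zt,th,tilt=0):
    a=np.radians(th+30+60*np.arange(6)); return [proj("wrist",[s["ee_pos"]+M@[x+.0127*np.sin(t),y+.0127*np.cos(t),z] for t in a],s).round(0).astype(int).tolist() for z in (zt,zt+.065)]
for zt in (-.008,-.013): print(zt,hexpx(-.002,0,zt,0))
m=brass_mask(im,(323,300)); ys,xs=np.nonzero(m); print("held",xs.min(),xs.max(),ys.min(),ys.max())
for r in range(265,405,12): print(r,xs[ys==r].min() if (ys==r).any() else None,xs[ys==r].max() if (ys==r).any() else None,end='; ')
```

```text
6.6167
[324.43291592 186.43291592] [311 174  27  26 559] [[0.47474059 0.05971299 0.016     ]]
[325.95031056 245.77639752] [314 234  25  24 483] [[0.48119163 0.02169988 0.016     ]]
nest px [324.28716261 211.01579987] [ 287  152   76  137 7595]
top-left/right rim world [[0.44872366 0.08002927 0.04      ]
 [0.48867364 0.08573379 0.04      ]]
[[-0.141, 0.99, -0.002], [0.99, 0.141, 0.0], [0.0, -0.002, -1.0]]
-0.008 [[[356, 341], [323, 324], [289, 341], [290, 374], [323, 389], [355, 374]], [[345, 268], [323, 256], [301, 268], [301, 292], [323, 303], [345, 292]]]
-0.013 [[[357, 350], [323, 333], [288, 350], [289, 383], [323, 399], [356, 383]], [[346, 272], [323, 260], [300, 272], [300, 296], [323, 308], [345, 296]]]
held 286 363 151 403
265 289 359; 277 290 359; 289 294 352; 301 297 350; 313 295 352; 325 293 353; 337 291 355; 349 289 357; 361 288 358; 373 288 358; 385 289 358; 397 310 336;
```

Dots re-measured at (.4812,.0217), consistent with the first fit. The piece is still upright but has slipped about 5 mm up in the grip. The fast descent's transient probably made it catch the wall top, so I'll retry slowly.

{"op": "servo_tool", "data": {"increments": [-0.5,-0.5,12,0,0,0,1,-0.5,-0.5,24,0,0,0,1,-0.5,-0.5,34,0,0,0,1,-0.5,-0.5,36,0,0,0,1,-0.5,-0.5,36,0,0,0,1]}}

```text
clock: 7.08
ee_pos: [0.4777, 0.0243, 0.0936]
tcp_rot: [-2.056, -2.37, 0.005]
ft_force: [0.2, 0.3, -2.9]
width: 0.0214
gripper_force: 58.6
```

{"op": "servo_tool", "data": {"increments": [0,0,0,0,0,0,1,0,0,0,0,0,0,1,0,0,0,0,0,0,1]}}

```text
clock: 7.33
ee_pos: [0.4799, 0.0242, 0.0969]
tcp_rot: [2.058, 2.373, 0.001]
ft_force: [0.0, -0.4, -2.6]
width: 0.0214
gripper_force: 58.6
```

Run:
```python
from jig import *
s=monitor.sense(); im=cams.grab_frame("wrist"); cv2.imwrite("pics/w3.png",im)
plan([(.4810,.0240,.07,8.2)])
h=cv2.cvtColor(im,cv2.COLOR_BGR2HSV); w=(h[...,1]<60)&(h[...,2]>150)
n,lab,st,c=cv2.connectedComponentsWithStats(w.astype(np.uint8))
for i in range(1,n):
    if 100<st[i,4]<2000: print(c[i].round(1),st[i],at_z("wrist",c[i],.016,s).round(4))
```

```text
t 7.38 pos [0.4799 0.0242 0.097 ] yaw 8.14 w 0.0212
[-0.4  1.  27. ] [ 0.001  0.    -0.001]
[457.9 176.9] [448 165  21  25 393] [[0.5435 0.0798 0.016 ]]
[322.4 196.3] [307 182  31  30 734] [[0.4748 0.0596 0.016 ]]
[324.4 259.3] [310 251  29  19 348] [[0.4809 0.0245 0.016 ]]
[406.5 332.6] [391 317  27  36 531] [[ 0.5358 -0.0146  0.016 ]]
[427.7 349.7] [421 344  18  12 129] [[ 0.5509 -0.0243  0.016 ]]
[292.  409.8] [283 389  31  39 445] [[ 0.4751 -0.0796  0.016 ]]
[350.8 411.3] [316 390  48  39 616] [[ 0.5123 -0.0754  0.016 ]]
[165.7 417. ] [155 407  21  22 136] [[ 0.3955 -0.0966  0.016 ]]
[450.5 459. ] [433 437  42  43 324] [[ 0.5846 -0.1045  0.016 ]]
[194.8 460. ] [172 439  41  41 315] [[ 0.4155 -0.1293  0.016 ]]
```

View pics/w3.png

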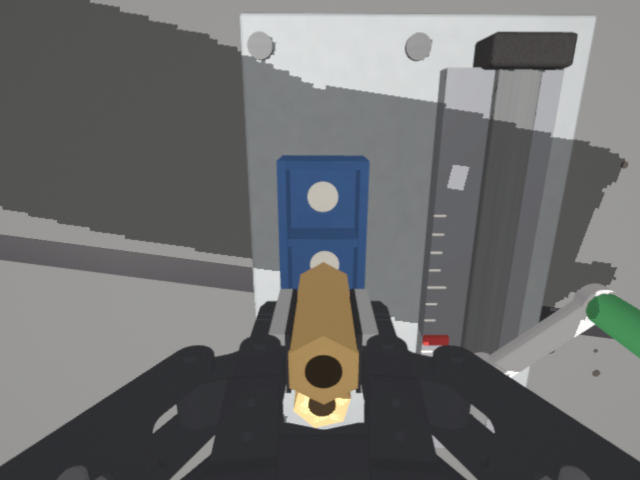

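{"op": "servo_tool", "data": {"increments": [0,0.7,4,0,0,0,1,0,0.7,8,0,0,0,1,0,0.7,12,0,0,0,1,0,0.7,15,0,0,0,1,0,0.7,16,0,0,0,1]}}

```text
clock: 7.8
ee_pos: [0.4794, 0.0244, 0.0792]
tcp_rot: [-2.057, -2.372, 0.002]
ft_force: [-0.2, 0.9, -2.9]
width: 0.0211
gripper_force: 58.6
```

{"op": "servo_tool", "data": {"increments": [0,0.5,4,0,0,0,1,0,0.5,7,0,0,0,1,0,0.5,10,0,0,0,1,0,0.5,11,0,0,0,1,0,0.5,11,0,0,0,1]}}

```text
clock: 8.22
ee_pos: [0.4802, 0.0244, 0.0688]
tcp_rot: [-2.058, -2.373, 0.001]
ft_force: [0.8, -0.2, -2.6]
width: 0.0209
gripper_force: 58.6
```

{"op": "servo_tool", "data": {"increments": [0,0,1.5,0,0,0,1,0,0,1.5,0,0,0,1,0,0,1.5,0,0,0,1]}}

```text
clock: 8.47
ee_pos: [0.4806, 0.0244, 0.0678]
tcp_rot: [2.058, 2.373, 0.0]
ft_force: [0.6, 0.2, -2.3]
width: 0.0213
gripper_force: 58.6
```

{"op": "servo_tool", "data": {"increments": [0,0,0,0,0,0,0,0,0,0,0,0,0,0,0,0,0,0,0,0,0,0,0,0,0,0,0,0]}}

```text
clock: 8.8
ee_pos: [0.4809, 0.0244, 0.0682]
tcp_rot: [2.058, 2.373, 0.001]
ft_force: [-0.4, -0.4, -0.1]
width: 0.0426
gripper_force: 0.0
```

{"op": "servo_tool", "data": {"increments": [0,0,-30,0,0,0,0,0,0,-60,0,0,0,0,0,0,-100,0,0,0,0,0,0,-135,0,0,0,0,0,0,-135,0,0,0,0]}}

```text
clock: 9.22
ee_pos: [0.485, 0.0242, 0.212]
tcp_rot: [2.05, 2.364, 0.015]
ft_force: [0.7, -0.4, 2.2]
width: 0.0425
gripper_force: 0.0
```

Run:
```python
from h import *
plan([(.48,-.06,.2,8),(.484,-.231,.2,8)])
```

```text
t 9.22 pos [0.485  0.0242 0.212 ] yaw 8.14 w 0.0425
[-82.6 -17.   12. ] [0.015 0.003 0.002]
[-169.9  -19.8    0. ] [0. 0. 0.]
```

{"op": "servo_tool", "data": {"increments": [-126,-16.5,0,0,0,0,0,-126,-16.5,0,0,0,0,0,-126,-16.5,0,0,0,0,0,-126,-16.5,0,0,0,0,0]}}

```text
clock: 9.55
ee_pos: [0.4821, -0.1079, 0.2033]
tcp_rot: [2.063, 2.366, -0.002]
ft_force: [-0.2, 0.6, 0.1]
width: 0.0428
gripper_force: 0.0
```

{"op": "servo_tool", "data": {"increments": [-126,-16.5,0,0,0,0,0,-126,-16.5,0,0,0,0,0,-126,-16.5,0,0,0,0,0,-126,-16.5,0,0,0,0,0,-126,-16.5,0,0,0,0,0]}}

```text
clock: 9.97
ee_pos: [0.4834, -0.2317, 0.2026]
tcp_rot: [-2.063, -2.369, -0.0]
ft_force: [-0.1, 0.9, -0.3]
width: 0.0428
gripper_force: 0.0
```

{"op": "servo_tool", "data": {"increments": [0,0,0,0,0,0,0,0,0,0,0,0,0,0,0,0,0,0,0,0,0,0,0,0,0,0,0,0,0,0,0,0,0,0,0]}}

```text
clock: 10.38
ee_pos: [0.4837, -0.2288, 0.2028]
tcp_rot: [2.056, 2.375, 0.0]
ft_force: [-0.2, 0.2, -0.2]
width: 0.0425
gripper_force: 0.0
```

Run:
```python
from h import *
s=monitor.sense(); im=cams.grab_frame("wrist"); cv2.imwrite("pics/wB.png",im)
g=proj("wrist",(.485,-.231,.04),s)[0]; print(g); m=brass_mask(im,g); ys,xs=np.nonzero(m); print(xs.min(),xs.max(),ys.min(),ys.max())
for b in fit_hex("wrist",s,m,(.485,-.231))[:4]: print(b)
r=fit_hex("wrist",s,m,(.485,-.231))[0][1]
for x in cams.cut_out("standoff_b","wrist"):
    q=np.nonzero(x["pixels"]); print(x["p"],q[1].mean(),q[0].mean()); print(fit_hex("wrist",s,x["pixels"],(.485,-.231))[0])
plan([(r[0]/1e3,r[1]/1e3,.11,r[2])])
```

```text
[324.16254838 224.80098704]
311 342 204 257
(np.float64(0.028), array([ 487.18, -235.48,    9.48]))
(np.float64(0.028), array([ 487.18, -235.5 ,    9.49]))
(np.float64(0.028), array([ 487.19, -235.53,    9.29]))
(np.float64(0.028), array([ 487.19, -235.48,    9.51]))Traceback (most recent call last):
  File "<stdin>", line 5, in <module>
  File "h.py", line 47, in fit_hex
    best=[minimize(cost,[xy0[0]*1e3,xy0[1]*1e3,t],method="Nelder-Mead",options=dict(initial_simplex=[[xy0[0]*1e3+a,xy0[1]*1e3+b,t+c] for a,b,c in((0,0,0),(4,0,0),(0,4,0),(0,0,8))])) for t in range(-30,30,10)]
          ~~~~~~~~^^^^^^^^^^^^^^^^^^^^^^^^^^^^^^^^^^^^^^^^^^^^^^^^^^^^^^^^^^^^^^^^^^^^^^^^^^^^^^^^^^^^^^^^^^^^^^^^^^^^^^^^^^^^^^^^^^^^^^^^^^^^^^^^^^^^^^^^^^^^^^^^^^^^^^^^^^^^^^^^^^^
    res = _minimize_neldermead(fun, x0, args, callback, bounds=bounds,
                               **options)
    fxr = func(xr)
    fx = function(np.copy(x), *(wrapper_args + args))
  File "h.py", line 44, in cost
    px=proj(cam,P,state); m=np.zeros(mk.shape,np.uint8)
  File "h.py", line 24, in proj
    T=pose(name,state); q=(np.atleast_2d(P)-T[:3,3])@T[:3,:3]
  File "h.py", line 15, in pose
    i=cams.camera_info(name)
ValueError: time passes only in moves, steps and waits
```

Run:
```python
from h import *
plan([(.4872,-.2360,.11,9.4),(.4872,-.236,.055,9.4)])
```

```text
t 10.43 pos [ 0.4837 -0.229   0.2028] yaw 8.21 w 0.0426
[-7.4  2.5 92.8] [ 0.     0.    -0.021]
[ 0.  0. 55.] [0. 0. 0.]
```

{"op": "servo_tool", "data": {"increments": [-6.5,2.5,35,0,0,-0.021,0,-6.5,2.5,65,0,0,-0.021,0,-6.5,2.5,93,0,0,-0.021,0,-6.5,2.5,93,0,0,-0.021,0]}}

```text
clock: 10.77
ee_pos: [0.4832, -0.2332, 0.1034]
tcp_rot: [-2.025, -2.387, 0.003]
ft_force: [-1.4, 1.2, -0.7]
width: 0.0423
gripper_force: 0.0
```

{"op": "servo_tool", "data": {"increments": [0,0,25,0,0,0,0,0,0,45,0,0,0,0,0,0,55,0,0,0,0,0,0,55,0,0,0,0,0,0,55,0,0,0,0]}}

```text
clock: 11.18
ee_pos: [0.4874, -0.2359, 0.0556]
tcp_rot: [2.033, 2.395, 0.0]
ft_force: [0.6, 0.2, -0.0]
width: 0.0422
gripper_force: 0.0
```

{"op": "servo_tool", "data": {"increments": [0,0,0,0,0,0,1,0,0,0,0,0,0,1,0,0,0,0,0,0,1,0,0,0,0,0,0,1,0,0,0,0,0,0,1]}}

```text
clock: 11.6
ee_pos: [0.4882, -0.2366, 0.0568]
tcp_rot: [2.031, 2.392, 0.001]
ft_force: [-0.8, 0.7, 6.7]
width: 0.0211
gripper_force: 49.5
```

{"op": "servo_tool", "data": {"increments": [0,0,-40,0,0,0,1,0,0,-80,0,0,0,1,0,0,-120,0,0,0,1,0,0,-145,0,0,0,1,0,0,-145,0,0,0,1]}}

```text
clock: 12.02
ee_pos: [0.49, -0.2377, 0.2077]
tcp_rot: [2.025, 2.385, 0.003]
ft_force: [0.8, -0.9, -1.2]
width: 0.0215
gripper_force: 49.6
```

Run:
```python
from h import *
plan([(.478,-.06,.2,8.2),(.4747,.0,.2,8.2)])
```

```text
t 12.02 pos [ 0.49   -0.2377  0.2077] yaw 9.35 w 0.0215
[177.3  16.9   6.4] [0.01  0.008 0.02 ]
[59.9  5.3  0. ] [0. 0. 0.]
```

{"op": "servo_tool", "data": {"increments": [147,17.7,0,0,0,0,1,147,17.7,0,0,0,0,1,147,17.7,0,0,0,0,1,147,17.7,0,0,0,0,1]}}

```text
clock: 12.35
ee_pos: [0.479, -0.0847, 0.1981]
tcp_rot: [-2.03, -2.394, -0.0]
ft_force: [1.4, -0.8, -2.5]
width: 0.0214
gripper_force: 49.5
```

{"op": "servo_tool", "data": {"increments": [147,17.7,0,0,0,0.02,1,147,17.7,0,0,0,0.02,1,147,17.7,0,0,0,0.02,1,147,17.7,0,0,0,0.02,1,147,17.7,0,0,0,0.02,1]}}

```text
clock: 12.77
ee_pos: [0.4727, 0.0638, 0.1983]
tcp_rot: [-2.049, -2.378, 0.0]
ft_force: [-0.4, -0.9, -1.4]
width: 0.0213
gripper_force: 49.5
```

{"op": "servo_tool", "data": {"increments": [0,0,30,0,0,0,1,0,0,60,0,0,0,1,0,0,85,0,0,0,1,0,0,93,0,0,0,1,0,0,93,0,0,0,1]}}

```text
clock: 13.18
ee_pos: [0.4714, 0.0596, 0.1031]
tcp_rot: [-2.054, -2.37, 0.008]
ft_force: [-0.0, -0.3, -1.0]
width: 0.0211
gripper_force: 49.6
```

{"op": "servo_tool", "data": {"increments": [0,0,0,0,0,0,1,0,0,0,0,0,0,1,0,0,0,0,0,0,1,0,0,0,0,0,0,1]}}

```text
clock: 13.52
ee_pos: [0.4754, 0.0599, 0.1085]
tcp_rot: [2.056, 2.372, 0.003]
ft_force: [-0.5, 0.0, -1.2]
width: 0.0211
gripper_force: 49.6
```

Run:
```python
from h import *
s=monitor.sense(); im=cams.grab_frame("wrist"); cv2.imwrite("pics/w4.png",im)
plan([(.4747,.0597,.074,8.2)])
M=R.from_rotvec(s["tcp_rot"]).as_matrix()
for x in (-.002,0,.002): print(x,proj("wrist",[s["ee_pos"]+M@[x-.0127,0,-.0085],s["ee_pos"]+M@[x+.0127,0,.0565]],s).round(1).tolist())
m=brass_mask(im,(323,330)); ys,xs=np.nonzero(m); print("held",xs.min(),xs.max(),ys.min(),ys.max())
```

```text
t 13.57 pos [0.4751 0.06   0.1082] yaw 8.19 w 0.0212
[-0.2 -0.6 34.2] [ 0.003  0.    -0.   ]
-0.002 [[322.5, 390.3], [322.7, 256.6]]
0 [[322.5, 385.4], [322.7, 252.8]]
0.002 [[322.5, 380.5], [322.7, 248.9]]
held 281 362 217 429
```

View pics/w4.png

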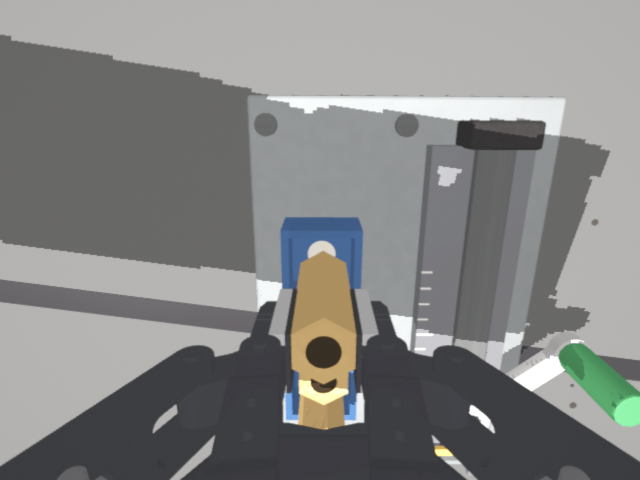

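{"op": "servo_tool", "data": {"increments": [0,0,4,0,0,0,1,0,0,8,0,0,0,1,0,0,12,0,0,0,1,0,0,16,0,0,0,1,0,0,20,0,0,0,1]}}

```text
clock: 13.98
ee_pos: [0.4739, 0.06, 0.086]
tcp_rot: [-2.057, -2.374, 0.001]
ft_force: [0.0, 0.4, -1.9]
width: 0.0207
gripper_force: 49.6
```

{"op": "servo_tool", "data": {"increments": [0,0,4,0,0,0,1,0,0,8,0,0,0,1,0,0,12,0,0,0,1,0,0,14,0,0,0,1,0,0,14,0,0,0,1]}}

```text
clock: 14.4
ee_pos: [0.4743, 0.06, 0.0729]
tcp_rot: [-2.057, -2.374, 0.0]
ft_force: [-0.8, 0.5, 0.9]
width: 0.0214
gripper_force: 49.7
```

Touching the floor. Release, rise and look over the knob.

{"op": "servo_tool", "data": {"increments": [0,0,0,0,0,0,0,0,0,0,0,0,0,0,0,0,0,0,0,0,0,0,0,0,0,0,0,0]}}

```text
clock: 14.73
ee_pos: [0.4743, 0.06, 0.0729]
tcp_rot: [2.057, 2.374, 0.001]
ft_force: [0.6, -0.7, 1.2]
width: 0.0428
gripper_force: 0.0
```

{"op": "servo_tool", "data": {"increments": [0,0,-30,0,0,0,0,0,0,-70,0,0,0,0,0,0,-105,0,0,0,0,0,0,-127,0,0,0,0,0,0,-127,0,0,0,0]}}

```text
clock: 15.15
ee_pos: [0.4776, 0.0601, 0.2066]
tcp_rot: [2.051, 2.368, 0.012]
ft_force: [1.4, 0.4, 0.4]
width: 0.0427
gripper_force: 0.0
```

{"op": "servo_tool", "data": {"increments": [-80,95,0,0,0,0,0,-80,95,0,0,0,0,0,-80,95,0,0,0,0,0,-80,95,0,0,0,0,0,-80,95,0,0,0,0,0]}}

```text
clock: 15.57
ee_pos: [0.5801, -0.0067, 0.1977]
tcp_rot: [-2.058, -2.37, 0.003]
ft_force: [-0.4, -0.3, -0.7]
width: 0.0426
gripper_force: 0.0
```

{"op": "servo_tool", "data": {"increments": [0,0,0,0,0,0,0,0,0,0,0,0,0,0,0,0,0,0,0,0,0,0,0,0,0,0,0,0]}}

```text
clock: 15.9
ee_pos: [0.5789, -0.0049, 0.2001]
tcp_rot: [2.056, 2.375, 0.001]
ft_force: [0.5, 0.4, -0.6]
width: 0.0431
gripper_force: 0.0
```

Run:
```python
from h import *
s=monitor.sense(); im=cams.grab_frame("wrist"); cv2.imwrite("pics/w5.png",im); np.savez("w5.npz",ee_pos=s["ee_pos"],tcp_rot=s["tcp_rot"])
plan([(.6176,.0262,.2,8.2)]); print(s["joint_velocities"].round(3))
for l in ("mark","leg_index","grip_knob","dot_a","standoff_a"):
    print(l,[(round(x["p"],2),round(x["centre"][1]*640,1),round(x["centre"][0]*480,1)) for x in cams.pinpoint(l,"wrist")])
```

```text
t 15.95 pos [ 0.579  -0.005   0.2002] yaw 8.24 w 0.0429
[25.4 42.6  0.2] [0.001 0.    0.001]
[-0.002  0.001 -0.007 -0.002  0.001 -0.001]
mark [(0.56, 281.9, 222.1)]
leg_index [(0.7, 291.7, 281.2)]
grip_knob [(0.58, 389.1, 186.7)]
dot_a [(0.63, 390.8, 186.5)]
standoff_a [(0.74, 206.3, 211.9), (0.7, 197.1, 111.5), (0.63, 204.6, 159.9)]
```

View pics/w5.png

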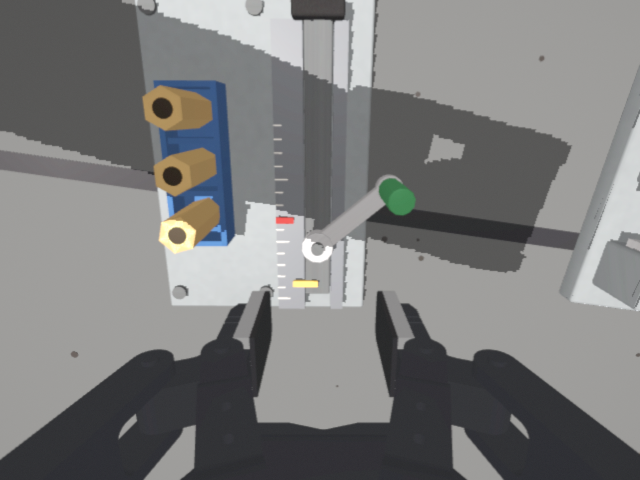

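All three standoffs stand in the cells. The knob top is at (401,201), the pivot at (317,248), the mark at (285,220) and the index at (306,284).

Run:
```python
from jig import *
z=np.load("w5.npz"); s={k:z[k] for k in z}; im=cv2.imread("pics/w5.png"); h=cv2.cvtColor(im,cv2.COLOR_BGR2HSV); H,S,V=cv2.split(h)
mk,_=cen(((H<8)|(H>172))&(S>120),(285,220)); ix,b=cen((H>18)&(H<35)&(S>90),(306,284)); print(mk,ix,b)
W=lambda p,z:at_z("wrist",p,z,s)[0][:2]
m,i,kt,kb,pv=W(mk,.0245),W(ix,.026),W((401,201.5),.083),W((390,187),.038),W((317,248),.040)
# jig y direction from rail/base long edges
for a,b2,zz in (((303,20),(305,300),.024),((333,20),(331,300),.024),((373,20),(363,303),.012),((273,20),(278,305),.024)):
    d=W(a,zz)-W(b2,zz); print("edge yaw",np.degrees(np.arctan2(-d[0],d[1])).round(2))
q=np.load("jig.npy"); 
for yaw in (q[2],np.radians(9)):
    u=np.array([-np.sin(yaw),np.cos(yaw)]);v=np.array([u[1],-u[0]])
    print(np.degrees(yaw).round(1),"ext",(m-i)@u,"idx-mark x",(i-m)@v,"knob-pivot x,y",(kt-pv)@v,(kt-pv)@u,(kb-pv)@v,(kb-pv)@u,"piv-idx",(pv-i)@v,(pv-i)@u)
print("m,i,kt,kb,pv",m,i,kt,kb,pv)
J=lambda w:((w-q[:2])@np.array([np.cos(q[2]),np.sin(q[2])]),(w-q[:2])@np.array([-np.sin(q[2]),np.cos(q[2])]))
for w in (m,i,kt,kb,pv): print(np.round(J(w),4))
```

```text
[284.08080808 219.72727273] [305.79113924 282.8164557 ] [293 280  25   7 158]
edge yaw 7.82
edge yaw 8.22
edge yaw 8.17
edge yaw 7.17
8.2 ext 0.053880164513094395 idx-mark x 0.01666723438875627 knob-pivot x,y 0.053642807287925476 0.045588812222610395 0.05418248057604092 0.04704080181106369 piv-idx 0.009686423178925083 0.03542793665102231
9.0 ext 0.054108652494578066 idx-mark x 0.015909825748538154 knob-pivot x,y 0.05427699720881942 0.04483188762021683 0.054836984241140245 0.046276164444968446 piv-idx 0.010182412514932428 0.03528858122290856
m,i,kt,kb,pv [ 0.54867078 -0.0110409 ] [ 0.57284918 -0.06199454] [0.62398139 0.02722319] [0.62430855 0.02873728] [ 0.57738588 -0.02554754]
[ 0.0179 -0.043 ]
[ 0.0345 -0.0969]
[ 0.0979 -0.0159]
[ 0.0984 -0.0144]
[ 0.0442 -0.0615]
```

{"op": "servo_tool", "data": {"increments": [26,49,30,0,0,0,0,26,49,60,0,0,0,0,26,49,80,0,0,0,0,26,49,80,0,0,0,0,26,49,80,0,0,0,0]}}

```text
clock: 16.62
ee_pos: [0.6231, 0.0272, 0.118]
tcp_rot: [-2.055, -2.372, 0.004]
ft_force: [0.5, 0.6, 0.1]
width: 0.0423
gripper_force: 0.0
```

{"op": "servo_tool", "data": {"increments": [0,0,0,0,0,0,0,0,0,0,0,0,0,0,0,0,0,0,0,0,0]}}

```text
clock: 16.87
ee_pos: [0.6256, 0.0267, 0.1225]
tcp_rot: [2.055, 2.371, 0.004]
ft_force: [-0.3, 0.2, -0.3]
width: 0.0427
gripper_force: 0.0
```

Run:
```python
from h import *
plan([(.624,.0277,.07,8.2)])
```

```text
t 16.87 pos [0.6256 0.0267 0.1225] yaw 8.16 w 0.0427
[ 1.2 -1.6 52.5] [ 0.004  0.001 -0.001]
```

{"op": "servo_tool", "data": {"increments": [1,-1,20,0,0,0,0,1,-1,38,0,0,0,0,1,-1,50,0,0,0,0,1,-1,50,0,0,0,0,1,-1,50,0,0,0,0]}}

```text
clock: 17.28
ee_pos: [0.6231, 0.0278, 0.0698]
tcp_rot: [-2.057, -2.374, 0.001]
ft_force: [0.1, -0.6, 0.5]
width: 0.0424
gripper_force: 0.0
```

{"op": "servo_tool", "data": {"increments": [0,0,0,0,0,0,1,0,0,0,0,0,0,1,0,0,0,0,0,0,1,0,0,0,0,0,0,1,0,0,0,0,0,0,1], "squeeze": 60}}

```text
clock: 17.7
ee_pos: [0.6241, 0.0277, 0.0715]
tcp_rot: [2.056, 2.373, 0.001]
ft_force: [-2.1, -2.0, 6.3]
width: 0.0166
gripper_force: 58.5
```

Run:
```python
from h import *
s=monitor.sense(); im=cams.grab_frame("wrist"); cv2.imwrite("pics/w6.png",im)
print(s["ft_force"],s["torque"])
plan([(.624,.0277,.07,8.2)])
```

```text
[-2.0672766  -1.96773945  6.34858238] [-0.22892553  0.41981414 -0.04126895]
t 17.75 pos [0.6241 0.0277 0.0715] yaw 8.20 w 0.0166
[-0.  -0.1  1.5] [ 0.002  0.001 -0.   ]
```

Gripped. Draw the leg 53 mm along tool x (jig +y), then check.

{"op": "servo_tool", "data": {"increments": [6,0,0,0,0,0,1,12,0,0,0,0,0,1,18,0,0,0,0,0,1,24,0,0,0,0,0,1,30,0,0,0,0,0,1]}}

```text
clock: 18.17
ee_pos: [0.62, 0.0572, 0.0715]
tcp_rot: [2.055, 2.372, 0.001]
ft_force: [-1.3, -2.9, 4.9]
width: 0.0166
gripper_force: 58.7
```

{"op": "servo_tool", "data": {"increments": [6,0,0,0,0,0,1,12,0,0,0,0,0,1,18,0,0,0,0,0,1,23,0,0,0,0,0,1,23,0,0,0,0,0,1]}}

```text
clock: 18.58
ee_pos: [0.6168, 0.0807, 0.0715]
tcp_rot: [2.055, 2.373, 0.002]
ft_force: [-0.8, -1.8, 6.1]
width: 0.0169
gripper_force: 58.8
```

{"op": "servo_tool", "data": {"increments": [0,0,0,0,0,0,1,0,0,0,0,0,0,1,0,0,0,0,0,0,1,0,0,0,0,0,0,1]}}

```text
clock: 18.92
ee_pos: [0.6169, 0.0801, 0.0715]
tcp_rot: [2.055, 2.373, 0.002]
ft_force: [-0.8, -1.5, 4.8]
width: 0.0166
gripper_force: 58.7
```

```bash
cat > gap.py <<'E'
from jig import *
s=monitor.sense(); cv2.imwrite("pics/g.png",cams.grab_frame("top"))
im=cams.grab_frame("wrist"); cv2.imwrite("pics/gw.png",im)
plan([(.616,.081,.07,8.2)]); print(s["ft_force"])
yaw=np.radians(8.1); u=np.array([-np.sin(yaw),np.cos(yaw)])
for n,st in (("top",None),("wrist",s)):
    H,S,V=cv2.split(cv2.cvtColor(cv2.imread("pics/g.png" if n=="top" else "pics/gw.png"),cv2.COLOR_BGR2HSV))
    m=proj(n,(.5487,-.011,.0245),st)[0]; i=proj(n,(.5653,-.0087,.026),st)[0]; print(n,"exp",m,i)
    try:
        mk,a=cen(((H<8)|(H>172))&(S>110),m,25); ix,b=cen((H>16)&(H<36)&(S>90),i,25)
        print(mk,a,ix,b,"idx short of mark by mm",1e3*(at_z(n,mk,.0245,st)[0][:2]-at_z(n,ix,.026,st)[0][:2])@u)
    except Exception as e: print(e)
E
python3 gap.py
```

```text
t 19.02 pos [0.6169 0.0801 0.0715] yaw 8.21 w 0.0163
[ 1.  -0.7  1.5] [0.003 0.001 0.   ]
[-0.8307295  -1.4937897   4.81480926]
top exp [314.69890471 244.93526439] [313.89768156 238.73516966]
max() iterable argument is empty
wrist exp [172.2645107  422.77170339] [202.74707283 425.02652231]
max() iterable argument is empty
```

Run:
```python
from jig import *
im={n:cams.grab_frame(n) for n in ("top","side")}
old=cv2.imread("pics/top0.png")
im["top0"]=old
yaw=np.radians(8.1); u=np.array([-np.sin(yaw),np.cos(yaw)])
for k in ("top","top0","side"):
    n=k[:4].rstrip("0"); H,S,V=cv2.split(cv2.cvtColor(im[k],cv2.COLOR_BGR2HSV))
    for nm,m,P in (("mark",((H<8)|(H>170))&(S>90),(.5487,-.011,.0245)),("idx",(H>16)&(H<36)&(S>80),(.5655,-.0087,.026) if k!="top0" else (.5728,-.062,.026))):
        e=proj(n,P)[0]; N,l,st,c=cv2.connectedComponentsWithStats(m.astype(np.uint8))
        for i in range(1,N):
            if st[i,4]>=3 and np.hypot(*(c[i]-e))<18: print(k,nm,"exp",e.round(1),c[i].round(2),st[i],"along",(1e3*at_z(n,c[i],P[2])[0][:2]@u).round(1))
    for l in ("mark","leg_index"):
        if k!="top0": print(k,l,[(round(x["p"],2),round(x["centre"][1]*640,1),round(x["centre"][0]*480,1)) for x in cams.pinpoint(l,n)])
a=cv2.resize(im["top"][215:275,270:350],(480,360),interpolation=cv2.INTER_CUBIC); b=cv2.resize(im["side"][230:310,260:330],(315,360),interpolation=cv2.INTER_CUBIC)
cv2.imwrite("pics/pull.png",np.hstack([a,b]))
```

```text
top mark exp [314.7 244.9] [314.27 244.91] [313 243   3   5  11] along -87.1
top idx exp [313.9 238.7] [313.33 238.21] [312 235   4   8  24] along -87.0
top mark []
top leg_index [(0.71, 315.4, 242.8), (0.7, 158.5, 224.3)]
top0 mark exp [314.7 244.9] [314.23 244.54] [313 242   3   6  13] along -87.1
top0 idx exp [333.9 236.1] [333.07 236.07] [331 232   5   9  28] along -140.0
side mark exp [304.7 264.8] [304.4 264.8] [303 264   4   2   5] along -88.0
side idx exp [299.7 262.6] [314.69 269.2 ] [303 254  24  33 432] along -83.2
side idx exp [299.7 262.6] [298.83 262.33] [296 261   7   4  18] along -88.2
side mark []
side leg_index [(0.94, 301.2, 264.2)]
```

View pics/pull.png

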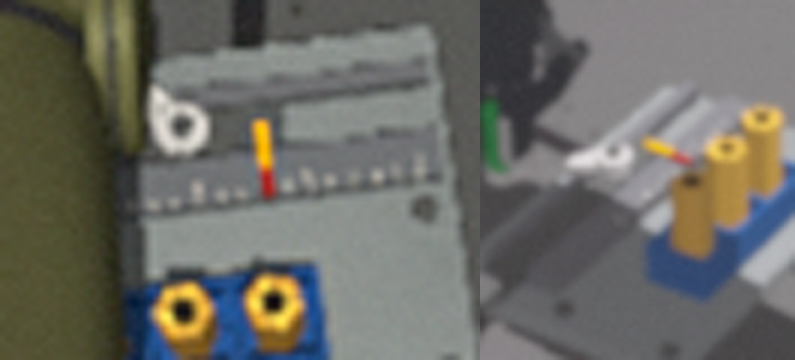

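The index is level with the mark: 0.1 mm apart in the top view and 0.2 mm in the side view. Swing the lever closed along the 70 mm arc.

{"op": "servo_tool", "data": {"increments": [4.5,-4.2,0,0,0,0,1,8.8,-8.9,0,0,0,0,1,12.6,-13.9,0,0,0,0,1,15.9,-19.2,0,0,0,0,1,18.7,-24.9,0,0,0,0,1], "squeeze": 40}}

```text
clock: 19.73
ee_pos: [0.5919, 0.0957, 0.0717]
tcp_rot: [2.05, 2.37, 0.011]
ft_force: [13.6, -0.7, -1.9]
width: 0.0165
gripper_force: 58.4
```

{"op": "servo_tool", "data": {"increments": [0,0,0,0,0,0,1,0,0,0,0,0,0,1]}}

```text
clock: 19.9
ee_pos: [0.5904, 0.0956, 0.0715]
tcp_rot: [2.053, 2.372, 0.006]
ft_force: [4.2, -0.6, 4.0]
width: 0.0162
gripper_force: 58.6
```

```bash
cat > al.py <<'E'
from jig import *
s=monitor.sense(); print(s["clock"],s["ee_pos"].round(4),s["ft_force"].round(1),s["width"])
q=np.load("jig.npy"); yaw=np.radians(8.1); u=np.array([-np.sin(yaw),np.cos(yaw)]); v=np.array([u[1],-u[0]])
d=s["ee_pos"][:2]-np.array([.5774,-.0255]); print("knob rel start pivot: x %.1f y %.1f mm"%(1e3*d@v,1e3*d@u))
for k in ("top","side"):
    im=cams.grab_frame(k); H,S,V=cv2.split(cv2.cvtColor(im,cv2.COLOR_BGR2HSV)); cv2.imwrite(f"pics/al_{k}.png",im)
    for nm,m,P in (("mark",((H<8)|(H>170))&(S>90),(.5487,-.011,.0245)),("idx",(H>16)&(H<36)&(S>80),(.5655,-.0087,.026))):
        e=proj(k,P)[0]; N,l,st,c=cv2.connectedComponentsWithStats(m.astype(np.uint8))
        for i in range(1,N):
            if 3<=st[i,4]<100 and np.hypot(*(c[i]-e))<18: print(k,nm,c[i].round(2),st[i],"along",(1e3*at_z(k,c[i],P[2])[0][:2]@u).round(1))
E
python3 al.py
```

```text
19.9 [0.5904 0.0956 0.0715] [ 4.2 -0.6  4. ] 0.016244287493492143
knob rel start pivot: x 29.9 y 118.0 mm
top mark [314.08 244.92] [313 243   3   5  12] along -86.6
top idx [314.63 238.22] [313 235   4   8  27] along -90.4
side mark [304.17 264.67] [303 264   4   2   6] along -88.2
side idx [299.53 261.63] [297 260   7   4  19] along -92.2
```

The index fell 3.8 mm short because the knob slid along the pads while they slipped around it. I'll pull back to the mark first with a firmer grip, then finish the swing turning the gripper with the lever.

{"op": "servo_tool", "data": {"increments": [2,0,0,0,0,0,1,4,0,0,0,0,0,1,4,0,0,0,0,0,1,4,0,0,0,0,0,1], "squeeze": 90}}

```text
clock: 20.33
ee_pos: [0.5899, 0.0993, 0.0716]
tcp_rot: [2.054, 2.372, 0.005]
ft_force: [3.7, -0.4, 5.6]
width: 0.0161
gripper_force: 87.6
```

```bash
python3 al.py
```

```text
20.3333 [0.5899 0.0993 0.0716] [ 3.7 -0.4  5.6] 0.0161057033135053
knob rel start pivot: x 29.9 y 121.8 mm
top mark [314.27 245.09] [313 243   3   5  11] along -87.0
top idx [313.27 238.54] [312 235   4   8  26] along -86.7
side mark [304.4 264.8] [303 264   4   2   5] along -88.0
side idx [298.95 262.32] [296 260   7   5  22] along -88.5
```

{"op": "servo_tool", "data": {"increments": [2.6,-7,0,0,0,-0.1,1,4.5,-14.2,0,0,0,-0.2,1,5.6,-21.6,0,0,0,-0.3,1,5.6,-21.6,0,0,0,-0.3,1]}}

```text
clock: 20.77
ee_pos: [0.5671, 0.1018, 0.0716]
tcp_rot: [1.671, 2.655, 0.004]
ft_force: [5.0, -0.4, 5.0]
width: 0.0157
gripper_force: 88.0
```

```bash
python3 al.py
```

```text
20.7667 [0.5671 0.1018 0.0716] [ 5.  -0.4  5. ] 0.015690602865936137
knob rel start pivot: x 7.7 y 127.5 mm
top mark [314.17 244.92] [313 243   3   5  12] along -86.8
top idx [313.38 238.42] [312 235   4   8  26] along -87.0
side mark [304.4 264.8] [303 264   4   2   5] along -88.0
side idx [299.15 262.4 ] [296 261   7   4  20] along -88.4
```

{"op": "servo_tool", "data": {"increments": [1.5,-4,0,0,0,-0.05,1,2.7,-7.5,0,0,0,-0.09,1,3.8,-10.9,0,0,0,-0.13,1,3.8,-10.9,0,0,0,-0.13,1,3.8,-10.9,0,0,0,-0.13,1]}}

```text
clock: 21.28
ee_pos: [0.5576, 0.1006, 0.0716]
tcp_rot: [1.498, 2.752, 0.008]
ft_force: [11.7, -0.7, 0.1]
width: 0.0164
gripper_force: 88.2
```

```bash
python3 al.py
python3 - <<'E'
from jig import *
im=cams.grab_frame("wrist"); s=monitor.sense(); cv2.imwrite("pics/wz.png",im)
for l in ("lever","grip_knob"):
  for n in ("wrist","side","top"):
    if n!="wrist": cams.grab_frame(n)
    print(l,n,[(round(x["p"],2),round(x["centre"][1]*640,1),round(x["centre"][0]*480,1)) for x in cams.pinpoint(l,n)])
E
```

```text
21.2833 [0.5576 0.1006 0.0716] [11.7 -0.7  0.1] 0.01637713344538111
knob rel start pivot: x -1.8 y 127.6 mm
top mark [314.17 244.92] [313 243   3   5  12] along -86.8
top idx [313.33 238.21] [312 235   4   8  24] along -87.0
side mark [304.4 264.8] [303 264   4   2   5] along -88.0
side idx [299.   262.32] [296 261   7   4  19] along -88.5Traceback (most recent call last):
  File "<stdin>", line 6, in <module>
ValueError: it knows: bit_case, chip_brush, dot, grip_knob, jig, leg_index, mark, oil_bottle, pusher, standoff, step_block
```

Force rose to 11.7 N at the expected closed position. I'll push 2.5 mm more to confirm the lever is on its stop.

{"op": "servo_tool", "data": {"increments": [1,-2.3,0,0,0,0,1,1,-2.3,0,0,0,0,1,1,-2.3,0,0,0,0,1]}}

```text
clock: 21.68
ee_pos: [0.5573, 0.1004, 0.0717]
tcp_rot: [1.496, 2.748, 0.013]
ft_force: [21.2, 1.6, -6.8]
width: 0.016
gripper_force: 88.3
```

```bash
python3 al.py
```

```text
21.6833 [0.5573 0.1004 0.0717] [21.2  1.6 -6.8] 0.01600857334120881
knob rel start pivot: x -2.1 y 127.5 mm
top mark [314.27 244.91] [313 243   3   5  11] along -87.1
top idx [313.33 238.21] [312 235   4   8  24] along -87.0
side mark [304.4 264.8] [303 264   4   2   5] along -88.0
side idx [298.7 262.1] [296 260   7   5  20] along -89.0
```

{"op": "servo_tool", "data": {"increments": [-0.4,1.2,0,0,0,0,1,-0.4,1.2,0,0,0,0,1,-0.4,1.2,0,0,0,0,1,-0.4,1.2,0,0,0,0,1,-0.4,1.2,0,0,0,0,1]}}

```text
clock: 22.2
ee_pos: [0.5576, 0.1005, 0.0717]
tcp_rot: [1.497, 2.75, 0.01]
ft_force: [16.1, -0.7, -2.7]
width: 0.0157
gripper_force: 88.5
```

{"op": "servo_tool", "data": {"increments": [0,0,0,0,0,0,1,0,0,0,0,0,0,1,0,0,0,0,0,0,1,0,0,0,0,0,0,1,0,0,0,0,0,0,1]}}

```text
clock: 22.62
ee_pos: [0.5575, 0.1005, 0.0717]
tcp_rot: [1.497, 2.75, 0.01]
ft_force: [16.7, 0.0, -3.1]
width: 0.0156
gripper_force: 88.5
```

```bash
python3 al.py
```

```text
22.6167 [0.5575 0.1005 0.0717] [16.7  0.  -3.1] 0.015604549140277636
knob rel start pivot: x -1.9 y 127.5 mm
top mark [314.17 244.92] [313 243   3   5  12] along -86.8
top idx [313.39 238.13] [312 235   4   8  23] along -87.1
side mark [304.17 264.67] [303 264   4   2   6] along -88.2
side idx [298.7 262.1] [296 260   7   5  20] along -89.0
```

{"op": "servo_tool", "data": {"increments": [0.5,0.2,0,0,0,0,1,0.5,0.2,0,0,0,0,1,0.5,0.2,0,0,0,0,1,0.5,0.2,0,0,0,0,1]}}

```text
clock: 23.05
ee_pos: [0.5575, 0.101, 0.0717]
tcp_rot: [1.497, 2.75, 0.009]
ft_force: [17.5, -1.0, -2.9]
width: 0.0158
gripper_force: 88.5
```

```bash
python3 al.py; python3 -c "
from rig import ticket; print(ticket.job_done())"
```

```text
23.05 [0.5575 0.101  0.0717] [17.5 -1.  -2.9] 0.015835083773385043
knob rel start pivot: x -1.9 y 128.0 mm
top mark [314.4 245.1] [313 243   3   5  10] along -87.4
top idx [313.25 238.42] [312 235   4   8  24] along -86.7
side mark [304.4 264.8] [303 264   4   2   5] along -88.0
side idx [298.9  262.38] [296 260   7   5  21] along -88.1
the job is handed in; nothing more can be done
None
```

The job is handed in at 23 s: both loose standoffs stand in the empty cells, the index is within about 1 mm of the mark, and the lever is on its stop with the knob still gripped. Two slips on the way: the first standoff hit the top of the cell wall (about 74 N at the wrist) before a second try seated it, and the leg slid back about 4 mm with the lever half-closed, so I drew it back to the mark before closing.

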